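Feel the press gap with a taper gauge

ROBOT

A 7-joint arm with a two-finger parallel gripper is mounted at the origin on the work surface. World frame = base frame: x ahead of the robot, y to its left, z up, the work surface at z = 0. Lengths are in mm, angles in rad, forces in N, time in s.
With the tool pointing down it reaches from about 425 to 925 mm from the base axis. Payload 6.8 kg.
Tool frame: the origin (TCP) lies on the centre line of the jaws, within the pads' length; the fingertips stand bot.nose_length ahead of it and the grasp point (between the pads) lies 11 mm behind it (bot.nose_length is the distance from the TCP to the fingertips, in mm); z points along the fingers, y is the line along which they close (so a half turn about z gives the same grasp; the last joint's range is limited). The gripper opens to 88 mm and grips with 3 to 60 N. Pads are 20 mm wide; open, the fingers measure 115 mm over their backs; the gripper's body (75 mm by 178 mm) begins 61 mm behind the grasp point.
Start: joints at [-0.108, 0.477, 0.022, 1.555, -0.011, 1.109, -0.083], TCP at [675.016, 0.007, 230.664] pointing down, gripper open.
Joint ranges: [-2.96, 2.96], [-0.34, 2.1], [-1.41, 1.46], [0.24, 2.44], [-1.37, 4.51], [0.17, 1.92], [-2.96, 2.96]. Speed limits (rad/s): [2.39, 2.39, 3.14, 3.14, 3.14, 3.14, 3.14].

INTERFACE

Orientations are given as a unit quaternion [w, x, y, z].
In Python, from station import bot, vision gives the robot as it stands.
- The arm moves only by the tool arm_command, never from a script. Its argument "rows" is a list of rows, each a list of 3 entries, a list of its own where there are three numbers: the finger opening in mm, from 0 to 87.8, then the shift along the tool's x, y, z in units of 50 mm (1.0 is 50 mm), then the turn about the tool's z in units of 6 degrees (1.0 is 6 degrees). A call has 1 to 12 rows; each row shifts and turns the commanded pose from where the row before left it, along the tool's axes as they then stand; what a row does not reach is not made up. A row lasts 1/10 s, in which the tool goes at most 50 mm and 8.59 degrees, less where a joint would pass 70% of its speed; a pose out of reach is approached as far as the arm can. A call is refused whole if a number of a shift passes 1 or a number of a turn 1, either way. A call with a gripper value outside its range is refused whole. The fingers move at their own pace and stop on an object; "force" is the grip in N (left out, the last holds). Time passes only in rows, so rows that do not move let the fingers close. It gives the time, the measured TCP pose, the force, the opening and the grip force at its end, in the units of the state.
- bot.read_state(): the state, without advancing time (a new reading comes with each control period).
- vision.camera(name): name is "scene" or "side" or "wrist"; returns (picture, depth): 384x512x3 uint8, red, green, blue; 384x512 float32, mm along the optical axis (not along the pixel's ray), 0 where there is no reading.
- vision.camera_info(name): a dict with "camera_matrix" (3x3 intrinsics, pixels), "dist_coeffs" ([k1, k2, p1, p2, k3] as OpenCV has them; the pictures are not rectified), "pose" (4x4, takes a point from camera to world coordinates). Camera axes: x right, y down, z forward; pixel columns grow to the right and rows downward; lengths in mm; the calibration is good to about 2 mm. A picture is of the moment at which its call begins: read the wrist's pose just before it. camera_info takes no time and is no camera call; for the wrist camera it gives the pose at the moment of the call.
- bot.close_job(): hands the job in; it is judged then, once.
The state is a dict: "t": time; "qpos": joint angles; "qd": joint speeds; "joint_efforts": joint torques, N m; "ee_pos": TCP position; "tcp_rot": TCP orientation; "force": force on the tool from outside, world axes, zero at the start; "ft_torque": the same for the moment, N m; "gripper_width": finger opening in mm; "gripper_force": force on a finger pad.
Only numpy, scipy, OpenCV 4.12 (cv2) and the standard library are available. Lean on these libraries where they do the work, as an engineer would, in place of code of your own. Each camera call takes 0.05 s, during which the arm holds its last target. There are 200 camera calls.

TASK

Check the gap of the little bench press: pick up the taper gauge (the one whose narrow blade thickens towards the handle, not the wide flat strip), lay its blade flat and straight on the press's lower plate and slide it in under the upper plate until it drags snugly between the two, without forcing it. Finish while still holding the gauge by its handle at that depth, with the drag still on it; leave the other things on the bench where they are.

Things in the scene. Friction and masses are not known exactly. Their poses are not given: they have to be found in the camera images.
- taper_gauge: taper gauge, loose on the bench, 120 g: black handle block 70 long (x), 22 wide, 24 mm tall (z), then a steel blade 14 mm wide, 110 mm long towards +x. Origin: middle of the handle's underside; nose at x = 145 mm. Underside flat, blade level with handle; blade thickness grows evenly from 2 mm at the nose to 10 mm at 100 mm from it. x points from handle to nose, z up
- nose (a point): nose of the taper gauge: middle of the underside of the blade's thin end, 145 mm from the gauge's origin; axes as the gauge's
- press: green bench press, fixed; origin on the bench under the middle of its plates, x points from the open mouth inward to its column, z up. Lower plate: steel, level, top 70 mm up, 110 mm wide (y), x = -100 to 60 mm; the upper plate covers x = -60 to 60 mm, so the lower one sticks out 40 mm as an apron. Column behind x = 100 mm, head 220 mm up from x = 0 inward; 14 mm posts at x = 40, y = +-42 mm
- mouth (a point): mouth of the gap: on the top of the lower plate, straight below the middle of the upper plate's front edge; axes as the press's (x is the direction to slide the blade in)
- platen: upper steel plate, 120 x 110 x 18 mm, level, rigidly locked 5 to 8.5 mm (differs each time) over the lower one, ram above; origin at the middle of its underside, axes as the press's. The taper gets snug 37 to 82 mm past the mouth; from there the resistance to sliding grows by 1 to 2 N per mm of arm travel: 10 to 20 N is snug, 35 N forced
- lip (a point): middle of the lower front edge of the upper plate, straight above the mouth; its height over the mouth is the gap
- flat_gauge: the other gauge on the bench, NOT wanted: same black handle, but its steel blade is a parallel strip 30 mm wide and 3 mm thick throughout, 110 mm long. Origin and axes as for taper_gauge
- lamp_cap1: brass lamp cap, 30 mm tall, 31 mm across, loose bystander, origin under its centre
- lamp_cap2: another such brass lamp cap, loose bystander
- wrench: wrench lying on the bench, bystander, origin under it
- oil_bottle: white plastic oil bottle, 56 mm across, 130 mm tall, bystander, origin under its centre
- parts_cup: steel cup, 70 mm across, 50 mm tall, bystander, origin under its centre
There are look-alikes about, which are no part of the job. What is shaped like the taper_gauge but purple or yellow is not meant.

How it is judged:
By the outcome, as a careful person would: the job done as asked, in the order asked, and still so for the second after the job is handed in, while the arm keeps its last pose, push and grip.
It also fails if it takes over 64 s, if anything falls off the work surface, if the arm or the gripper's body presses on something with over 40 N, if the wrist force passes 120 N, or if a joint passes its speed limit or range.

## Working session

There is one attempt and no reset: what is moved stays moved. The work goes in short steps, Python scripts to look and compute and a tool call to move; the robot and the scene stay as the last step left them, time stands still between calls to the robot, and variables do not carry over. Pictures are saved under pics/ and viewed, at most 10 in all, crops included, and the job is handed in when it is done.

Besides the shell and the picture viewer there is one more tool, called as name([rows], argument=value, ...), one row to a line, values as JSON. arm_command: Moves the arm, as the interface text tells. Its arguments: {"type":"object","properties":{"rows":{"type":"array","items":{"type":"array"}},"force":{"type":"number"}},"required":["rows"]}

```bash
mkdir -p pics; ls; python3 - <<'E'
from station import bot, vision
import cv2, numpy as np
s=bot.read_state(); print(s, bot.nose_length)
ims=[]
for n in ("scene","side","wrist"):
    p,d=vision.camera(n); np.savez(f"pics/{n}0.npz",p=p,d=d); i=vision.camera_info(n); print(n,i["camera_matrix"],i["dist_coeffs"],i["pose"])
    cv2.imwrite(f"pics/{n}0.png",cv2.resize(p[:,:,::-1],(800,600),interpolation=cv2.INTER_CUBIC))
E
```

```text
pics
{'t': 0.0, 'qpos': array([-0.10809158,  0.47778446,  0.02234775,  1.55643882, -0.01147578,
        1.1093195 , -0.0831004 ]), 'qd': array([-6.71667237e-04,  1.53633927e-04,  1.37222019e-04,  8.40299377e-04,
        1.62971698e-03, -4.28007629e-05,  1.44542837e-03]), 'joint_efforts': array([-1.31144458e-03, -5.82851672e+01,  1.53386436e+00, -2.72606850e+01,
       -5.43364382e-02,  1.69422745e-02,  2.21527275e-04]), 'ee_pos': array([ 6.74408012e+02, -3.26293227e-02,  2.29697712e+02]), 'tcp_rot': array([-5.84930346e-04,  7.07100621e-01,  7.07112355e-01, -6.98288419e-04]), 'force': array([0.28889555, 0.68797967, 0.93433021]), 'ft_torque': array([ 0.05169874, -0.05060841, -0.01945862]), 'gripper_force': 0.0, 'gripper_width': 87.76375918590735} 8.0
scene [[356.15153694   0.         254.55089009]
 [  0.         356.15153694 190.89463623]
 [  0.           0.           1.        ]] [0.01881279 0.         0.         0.         0.        ] [[ 4.32142542e-01  7.46987402e-01 -5.05235236e-01  9.08045850e+02]
 [ 9.01775276e-01 -3.53369674e-01  2.48859851e-01 -2.93540267e+02]
 [ 7.36036350e-03
[... 344 characters left out ...]
1 -5.99672586e-01  1.26083395e+03]
 [ 8.90751638e-01  3.33966720e-01 -3.08265711e-01  3.18909641e+02]
 [-2.77300210e-03 -6.74260536e-01 -7.38488348e-01  1.03228640e+03]
 [ 0.00000000e+00  0.00000000e+00  0.00000000e+00  1.00000000e+00]]
wrist [[285.516675     0.         253.59824907]
 [  0.         285.516675   188.47274176]
 [  0.           0.           1.        ]] [-0.04887661  0.          0.          0.          0.        ] [[ 9.99998581e-01 -1.25873614e-03 -1.11984755e-03  6.72546678e+02]
 [-1.50138448e-03 -9.67373197e-01 -2.53351225e-01  6.80937866e+01]
 [-7.64408164e-04  2.53352547e-01 -9.67373714e-01  3.83854409e+02]
 [ 0.00000000e+00  0.00000000e+00  0.00000000e+00  1.00000000e+00]]
```

View pics/scene0.png

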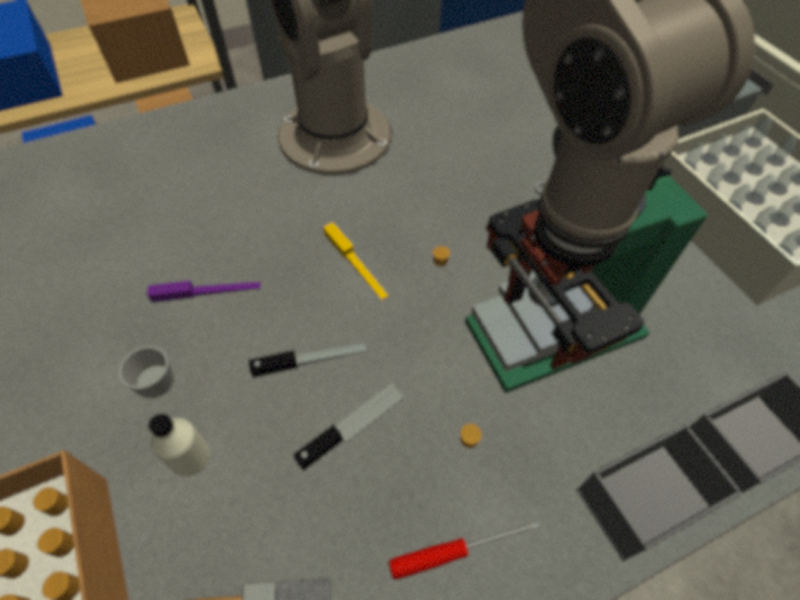

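View pics/side0.png

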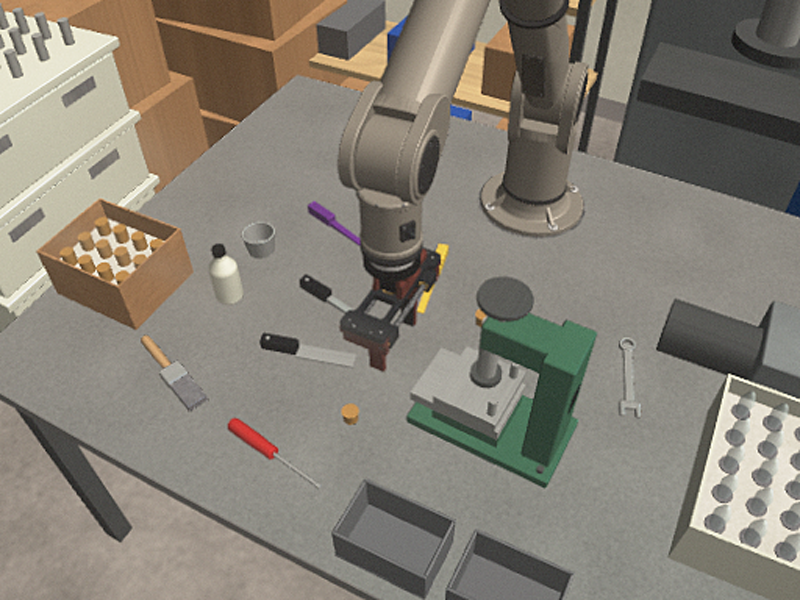

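The scene view shows the taper gauge, with its narrow blade: handle at about (272,362), nose at (365,348). The flat gauge is at (318,448) and its tip at (398,392). The press is at about (560,320), with its apron facing lower left. The side view shows the press at (490,390) and the apron corner at (415,390).

```bash
cat > h.py <<'E'
import numpy as np, cv2
from station import bot, vision
def rays(n,uv,info=None):
    i=info or vision.camera_info(n); K=np.array(i["camera_matrix"]); T=np.array(i["pose"])
    x=cv2.undistortPoints(np.float64(uv).reshape(-1,1,2),K,np.array(i["dist_coeffs"])).reshape(-1,2)
    return np.c_[x,np.ones(len(x))],T
def plane(n,uv,z,info=None):
    r,T=rays(n,uv,info); d=r@T[:3,:3].T; o=T[:3,3]
    return o+d*((z-o[2])/d[:,2])[:,None]
def cloud(n,D,info=None):
    h,w=D.shape; uv=np.stack(np.meshgrid(np.arange(w),np.arange(h)),-1).reshape(-1,2)
    r,T=rays(n,uv,info); return ((r*D.reshape(-1,1))@T[:3,:3].T+T[:3,3]).reshape(h,w,3)
def rect(P): # min area rect of xy points
    c,s,a=cv2.minAreaRect(np.float32(P)); return np.round(c,1),np.round(s,1),round(a,2)
E
python3 - <<'E'
from h import *
for n in ("scene","side"):
    f=np.load(f"pics/{n}0.npz"); p=f["p"].astype(int); d=f["d"]; W=cloud(n,d)
    hsv=cv2.cvtColor(f["p"],cv2.COLOR_RGB2HSV)
    # black handles
    m=((hsv[...,2]<60)&(W[...,2]>5)&(W[...,2]<35)&(d>0)).astype(np.uint8)
    nn,l,st,c=cv2.connectedComponentsWithStats(m)
    for k in range(1,nn):
        if st[k,4]>60:
            q=W[l==k]; print(n,"black",c[k],st[k,4],rect(q[:,:2]),np.median(q[:,2]))
    sel=(np.abs(hsv[...,1].astype(int))<45)&(hsv[...,2]>100)&(d>0)&(W[...,1]>50)&(W[...,1]<500)&(W[...,0]>400)
    for lo,hi in ((64,76),(86,104)):
        m=(sel&(W[...,2]>lo)&(W[...,2]<hi)).astype(np.uint8); m=cv2.morphologyEx(m,cv2.MORPH_OPEN,np.ones((2,2)))
        nn,l,st,c=cv2.connectedComponentsWithStats(m)
        for k in range(1,nn):
            if st[k,4]>150:
                q=W[l==k]; print(n,lo,c[k],st[k,4],rect(q[:,:2]),q.mean(0),np.percentile(q[:,2],[5,50,95]))
                v=cv2.boxPoints(cv2.minAreaRect(np.float32(q[:,:2]))); print(v.round(0).tolist())
    m=(hsv[...,0]>60)&(hsv[...,0]<90)&(hsv[...,1]>80)&(d>0); q=W[m]; 
    for lo,hi in ((200,240),(-5,30)):
        g=q[(q[:,2]>lo)&(q[:,2]<hi)]
        if len(g)>20: print("green",lo,len(g),rect(g[:,:2]),cv2.boxPoints(cv2.minAreaRect(np.float32(g[:,:2]))).round(0).tolist(),np.median(g[:,2]))
E
```

```text
scene black [311.20833333 228.15277778] 72 (array([592.4,  14.7]), array([  3.2, 129.8]), 87.78) 13.52253490657165
scene black [373.49450549 229.15384615] 91 (array([664.5, 148.7]), array([112.3,   3.6]), 87.39) 16.140301944743783
scene black [174.86254296 232.54982818] 291 (array([ 468., -289.]), array([67.4, 20.5]), 78.76) 24.21661180939111
scene black [499.92753623 263.28985507] 276 (array([859.5, 350.1]), array([74.9, 20.3]), 15.45) 21.94528210500266
scene black [203.66961652 285.8879056 ] 339 (array([ 620.7, -274.5]), array([22.7, 67.6]), 14.16) 23.504369965129968
scene black [442.14423077 302.50961538] 312 (array([869.7, 170.4]), array([90.7, 14.8]), 8.19) 22.960222736029777
scene black [386.5916955  333.89965398] 289 (array([871.2,  25.1]), array([ 3.1, 94.9]), 89.08) 21.109339132602486
scene 64 [329.64035088 208.12280702] 228 (array([592.7,  57.6]), array([107.6,  15.6]), 0.73) [593.06309837  57.13418903  71.22308895] [68.49134847 71.00106017 77.00785535]
[[539.0, 65.0], [539.0, 49.0], [647.0, 51.0], [646.0, 66.0]]
scene 86 [343.44842105 206.13052632] 475 (array([758. , -80.3
[... 559 characters left out ...]
68.9, 22.9]), 78.25) 22.792380035779104
side black [178.69897959 219.77040816] 196 (array([ 619.7, -269.3]), array([20.5, 70.7]), 13.88) 22.737862497640776
side 86 [306.10883281 249.40536278] 1268 (array([876.9, 174.4]), array([809.5, 134.2]), 11.21) [607.51928709 119.04792022  99.68875678] [ 87.83737443  96.57063865 100.74053073]
[[467.0, 162.0], [493.0, 30.0], [1287.0, 187.0], [1261.0, 319.0]]
green 200 115 (array([628.9, 206.7]), array([ 74.8, 159.3]), 21.86) [[565.0, 267.0], [624.0, 119.0], [693.0, 147.0], [634.0, 295.0]] 225.84162317850723
green -5 1290 (array([597.2, 146.9]), array([255.8, 140.8]), 86.83) [[520.0, 23.0], [660.0, 15.0], [675.0, 271.0], [534.0, 279.0]] 20.394671829757158
```

View pics/wrist0.png

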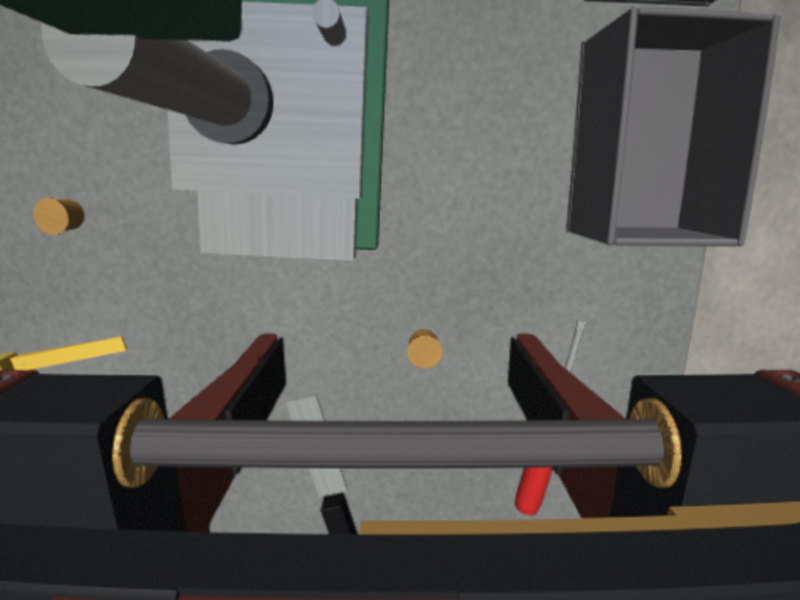

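The wrist view is along the insertion direction (image up ≈ world +y). The apron's front corners are at (201,252) and (355,260), and the upper plate's front edge runs from (172,189) to (360,198). Next I measure these with depth.

```bash
python3 - <<'E'
from h import *
def lin(q): # fit y=a x+b
    return np.polyfit(q[:,0],q[:,1],1)
f=np.load("pics/wrist0.npz"); p=f["p"]; d=f["d"]; W=cloud("wrist",d)
hsv=cv2.cvtColor(p,cv2.COLOR_RGB2HSV); s=1/1.5625
uv=np.array([[201,252],[355,260]])*s; print("apron corners",plane("wrist",uv,70).round(1).tolist())
uv=np.array([[172,189],[360,198]])*s; print("plate corners",plane("wrist",uv,95).round(1).tolist())
v,u=np.mgrid[0:384,0:512]
sel=(d>0)&(hsv[...,1]<45)&(u>100)&(u<245)&(v<180)
print("z bench",np.median(W[200:240,180:250,2][d[200:240,180:250]>0]))
for nm,lo,hi in (("apron",60,80),("plate",85,105)):
    q=W[sel&(W[...,2]>lo)&(W[...,2]<hi)]; print(nm,len(q),np.percentile(q[:,2],[5,50,95]).round(1),q.min(0),q.max(0))
    # front edge: min y per 6mm x-bin ; sides: min/max x per y-bin
    F=[];L=[];R=[]
    for x in np.arange(530,665,6):
        b=q[(q[:,0]>=x)&(q[:,0]<x+6)]
        if len(b)>8: F.append((x+3,np.percentile(b[:,1],2)))
    for y in np.arange(20,140,5):
        b=q[(q[:,1]>=y)&(q[:,1]<y+5)]
        if len(b)>20: L.append((y+2.5,b[:,0].min()));R.append((y+2.5,b[:,0].max()))
    for k,A in zip("FLR",(F,L,R)): print(k,[(round(a),round(float(b),1)) for a,b in A])
for n in ("scene","side"):
    hs=cv2.cvtColor(np.load(f"pics/{n}0.npz")["p"],cv2.COLOR_RGB2HSV); Wn=cloud(n,np.load(f"pics/{n}0.npz")["d"])
    q=Wn.reshape(-1,3); m=(q[:,2]>45)&(q[:,2]<140)&(q[:,0]>350)&(q[:,0]<750)&(q[:,1]<-200); print(n,"tall near gauge",m.sum(),q[m].min(0) if m.any() else 0,q[m].max(0) if m.any() else 0)
    m=(q[:,2]>5)&(q[:,2]<40)&(abs(q[:,0]-467)<90)&(q[:,1]<-150)&(q[:,1]>-420)
    g=q[m]; print(g.shape)
print("nose scene",plane("scene",np.array([[365,348]])*s,1), "handle end",plane("scene",np.array([[249,366]])*s,12),"side handle/nose",plane("side",np.array([[303,282]])*s,24))
E
```

```text
apron corners [[532.3, 17.6, 70.0], [642.8, 11.4, 70.0]]
plate corners [[528.8, 62.4, 95.0], [649.3, 55.8, 95.0]]
z bench -0.09778102465710958
apron 3982 [68.7 69.9 71. ] [531.44654418  11.68365888  60.11958949] [653.38590411 150.80902601  79.98872964]
F [(533, 17.8), (539, 18.8), (545, 17.9), (551, 17.1), (557, 16.8), (563, 16.7), (569, 16.4), (575, 15.6), (581, 16.0), (587, 15.5), (593, 14.7), (599, 14.6), (605, 14.7), (611, 14.0), (617, 13.4), (623, 13.0), (629, 13.5), (635, 12.3), (641, 12.6)]
L [(22, 531.4), (28, 531.5), (32, 531.5), (38, 533.2), (42, 533.5), (48, 533.5), (52, 533.9), (58, 534.3)]
R [(22, 641.8), (28, 642.1), (32, 642.1), (38, 642.6), (42, 642.8), (48, 643.0), (52, 643.3), (58, 636.0)]
plate 10361 [94.6 95.9 97.2] [528.72763343  56.28220669  85.07622227] [654.70393386 169.80430199 104.98558102]
F [(533, 63.3), (539, 63.1), (545, 62.3), (551, 62.1), (557, 61.1), (563, 61.0), (569, 60.9), (575, 60.0), (581, 61.0), (587, 61.6), (593, 61.7), (599, 61.7), (605, 60.9), (611, 60.6), (617, 60.6), (623, 59.6), (629, 59.5), (635, 59.5), (641, 58.5), (647, 58.5), (653, 92.
[... 194 characters left out ...]
(128, 593.9), (132, 589.5), (138, 583.5)]
R [(58, 648.7), (62, 648.9), (68, 649.1), (72, 649.4), (78, 649.7), (82, 650.0), (88, 650.2), (92, 650.5), (98, 650.8), (102, 651.1), (108, 651.3), (112, 651.5), (118, 651.8), (122, 652.1), (128, 652.3), (132, 652.6), (138, 652.8)]
scene tall near gauge 6932 [ 378.1884089  -654.19945018   45.00546079] [ 705.68706044 -411.90170341  133.0007791 ]
(582, 3)
side tall near gauge 6563 [  350.01569465 -1021.48454578    45.01631739] [ 714.44259706 -409.61954655  139.96949335]
(440, 3)
nose scene [[ 496.20533459 -147.72414648    1.        ]] handle end [[ 454.53287191 -323.2544542    12.        ]] side handle/nose [[ 470.66107669 -310.93466909   24.        ]]
```

arm_command([
  [60,[-0.64,-0.46,0],0],
  [60,[-0.64,-0.46,0],0],
  [60,[-0.64,-0.46,0],0],
  [60,[-0.64,-0.46,0],0],
  [60,[-0.64,-0.46,0],0],
  [60,[-0.64,-0.46,0],0],
  [60,[-0.64,-0.46,0],0],
  [60,[-0.64,-0.46,0],0],
  [60,[-0.64,-0.46,0],0],
  [60,[0,0,0],0.96],
  [60,[0,0,0],0.96],
  [60,[0,0,0],0],
])

```text
t: 1.35
ee_pos: [467.7, -288.2, 230.5]
tcp_rot: [-0.0, 0.775, 0.632, -0.0]
force: [0.4, -0.2, -0.7]
gripper_width: 59.9
gripper_force: 0.0
```

arm_command([
  [60,[0,0,0.6],0],
  [60,[0,0,0.6],0],
  [60,[0,0,0.6],0],
  [60,[0,0,0.6],0],
  [60,[0,0,0],0],
  [60,[0,0,0],0],
])

```text
t: 1.95
ee_pos: [468.1, -287.8, 110.8]
tcp_rot: [-0.0, 0.774, 0.633, -0.0]
force: [0.6, 0.6, 1.8]
gripper_width: 59.7
gripper_force: 0.0
```

```bash
python3 - <<'E'
from h import *
i=vision.camera_info("wrist"); p,d=vision.camera("wrist"); np.savez("pics/w1.npz",p=p,d=d)
s=bot.read_state(); print(s["t"],s["ee_pos"],s["tcp_rot"],s["force"],s["gripper_width"])
R=np.array(i["pose"]); print(R)
cv2.imwrite("pics/w1.png",p[:,:,::-1])
W=cloud("wrist",d,i); hsv=cv2.cvtColor(p,cv2.COLOR_RGB2HSV)
m=((hsv[...,2]<70)&(W[...,2]>18)&(W[...,2]<30)&(d>0)).astype(np.uint8)
n,l,st,c=cv2.connectedComponentsWithStats(m)
for k in range(1,n):
    if st[k,4]>200: q=W[l==k]; print(c[k],st[k,4],rect(q[:,:2]),np.median(q[:,2]))
m=((W[...,2]>1.5)&(W[...,2]<14)&(d>0)&(hsv[...,2]>60)&(np.hypot(W[...,0]-482,W[...,1]+200)<75)).astype(np.uint8)
n,l,st,c=cv2.connectedComponentsWithStats(m)
for k in range(1,n):
    if st[k,4]>200: q=W[l==k]; print("blade",c[k],st[k,4],rect(q[:,:2]),np.median(q[:,2]))
E
```

```text
2.0 [ 468.77022365 -288.22785778  111.75458576] [5.43966927e-04 7.74071335e-01 6.33098093e-01 2.77985484e-04] [0.32632961 0.46399341 0.61756723] 59.74831547381231
[[ 9.79928262e-01 -1.92748151e-01 -5.08797666e-02  4.79651250e+02]
 [-1.99349860e-01 -9.48090461e-01 -2.47758172e-01 -2.21131483e+02]
 [-4.83691840e-04  2.52928109e-01 -9.67484955e-01  2.64790380e+02]
 [ 0.00000000e+00  0.00000000e+00  0.00000000e+00  1.00000000e+00]]
[418.92912621 142.25291262] 2060 (array([ 615.1, -273.7]), array([22.3, 70. ]), 13.13) 23.746513306279326
[250.3488764  192.61685393] 1780 (array([ 462.6, -288.9]), array([69.2, 21.1]), 78.84) 23.733429319821184
blade [249.39428571  89.21142857] 2100 (array([ 479.6, -201.5]), array([109.5,  14.6]), 79.12) 6.132593034298139
```

View pics/w1.png

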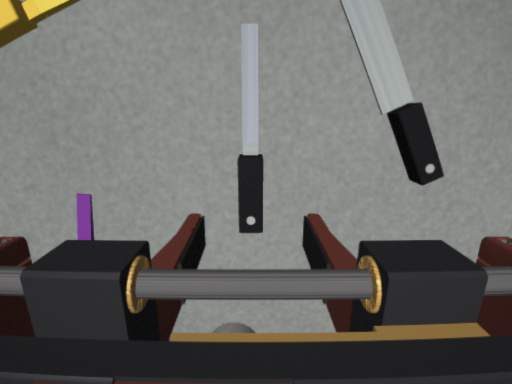

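The gauge is centred between the open fingers: handle at column 250, fingers symmetric about 254. I shift about 3 mm, then descend and grip.

arm_command([
  [60,[0,-0.06,0.5],0],
  [60,[0,0,0.5],0],
  [60,[0,0,0.5],0],
  [60,[0,0,0.3],0],
  [60,[0,0,0.15],0],
  [60,[0,0,0],0],
  [60,[0,0,0],0],
])

```text
t: 2.7
ee_pos: [465.8, -287.9, 14.2]
tcp_rot: [0.001, 0.775, 0.633, 0.0]
force: [0.0, 0.2, -0.0]
gripper_width: 59.9
gripper_force: 0.0
```

arm_command([
  [10,[0,0,0],0],
  [10,[0,0,0],0],
  [10,[0,0,0],0],
  [10,[0,0,0],0],
  [10,[0,0,0],0],
  [10,[0,0,0],0],
  [10,[0,0,0],0],
  [10,[0,0,0],0],
], force=40)

```text
t: 3.5
ee_pos: [465.1, -287.4, 13.3]
tcp_rot: [0.0, 0.775, 0.633, 0.0]
force: [0.8, 0.3, 2.1]
gripper_width: 21.6
gripper_force: 40.0
```

arm_command([
  [10,[0,0,-0.25],0],
  [10,[0,0,-0.5],0],
  [10,[0,0,-0.5],0],
  [10,[0,0,-0.5],0],
  [10,[0,0,-0.45],0],
  [10,[0,0,0],0],
])

```text
t: 4.1
ee_pos: [466.8, -288.5, 126.5]
tcp_rot: [0.003, 0.775, 0.632, 0.001]
force: [0.1, -1.2, -1.2]
gripper_width: 22.0
gripper_force: 40.0
```

arm_command([
  [10,[0.3,0.14,0],0],
  [10,[0.47,0.22,0],0],
  [10,[0.47,0.22,0],0],
  [10,[0.47,0.22,0],0],
  [10,[0.47,0.22,0],0],
  [10,[0.47,0.22,0],0],
  [10,[0.47,0.22,0],0],
  [10,[0.45,0.22,0],0],
  [10,[0,0,0],-0.71],
  [10,[0,0,0],-0.71],
  [10,[0,0,0],0],
  [10,[0,0,0],0],
])

```text
t: 5.3
ee_pos: [582.4, -129.4, 122.5]
tcp_rot: [-0.0, 0.726, 0.688, -0.0]
force: [-0.1, -0.1, -1.5]
gripper_width: 21.3
gripper_force: 40.0
```

```bash
python3 - <<'E'
from h import *
i=vision.camera_info("wrist"); p,d=vision.camera("wrist"); np.savez("pics/w2.npz",p=p,d=d)
s=bot.read_state(); print(s["t"],s["ee_pos"],s["tcp_rot"],s["force"],s["gripper_width"])
print(np.array(i["pose"]).round(3).tolist())
cv2.imwrite("pics/w2.png",cv2.resize(p[:,:,::-1],(800,600),interpolation=cv2.INTER_CUBIC))
for n in ("scene","side"):
    a,b=vision.camera(n); np.savez(f"pics/{n}2.npz",p=a,d=b); cv2.imwrite(f"pics/{n}2.png",cv2.resize(a[:,:,::-1],(800,600)))
E
```

```text
5.35 [ 582.56386983 -129.45152261  122.63809054] [-3.35191724e-04  7.26149182e-01  6.87537038e-01 -2.71305547e-04] [ 0.00224299  0.01531883 -1.15272245] 21.42934141461393
[[0.998, -0.054, -0.015, 584.159], [-0.056, -0.966, -0.253, -61.426], [-0.001, 0.253, -0.967, 276.394], [0.0, 0.0, 0.0, 1.0]]
```

View pics/w2.png

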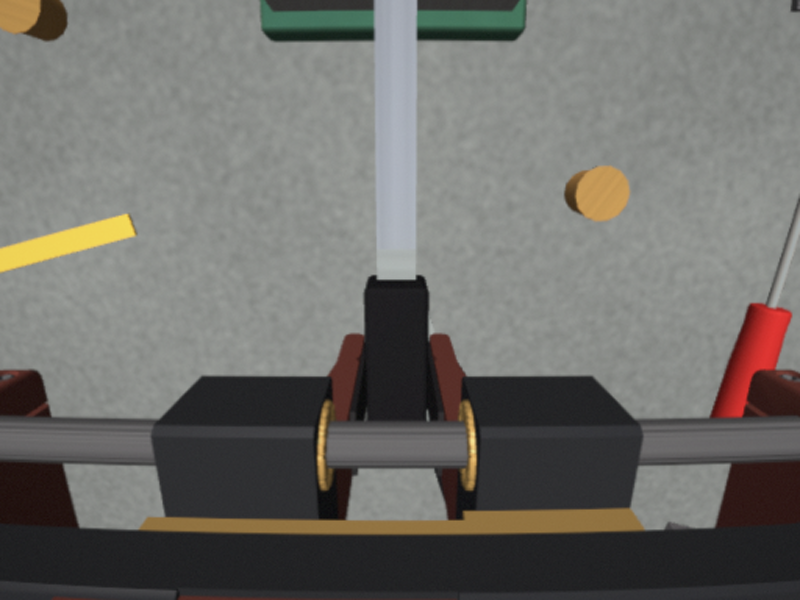

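View pics/side2.png

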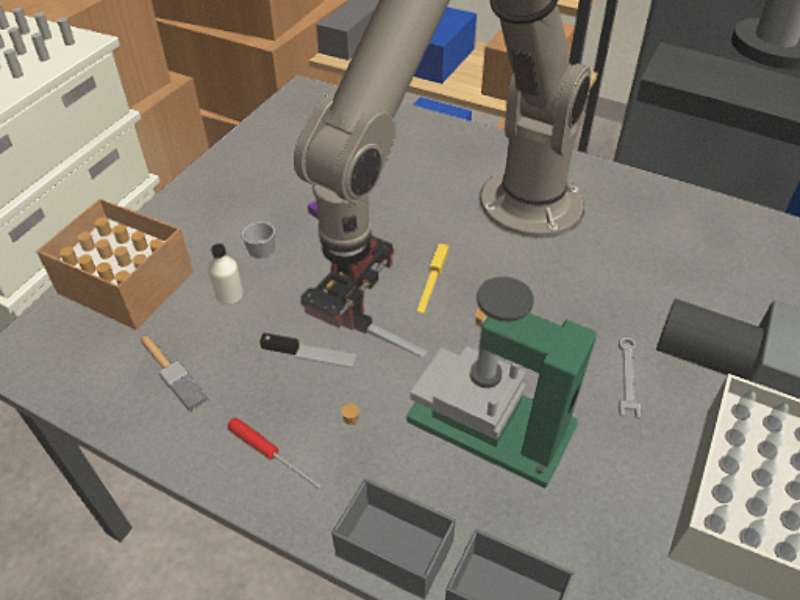

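```bash
python3 - <<'E'
from h import *
f=np.load("pics/w2.npz"); d=f["d"]
i={k:vision.camera_info("wrist")[k] for k in ("camera_matrix","dist_coeffs","pose")}
W=cloud("wrist",d,i)
m=(W[...,2]>90)&(W[...,2]<140)&(abs(W[...,0]-587)<25)&(W[...,1]>-85)&(d>0); q=W[m]
for y in range(-85,30,15):
    b=q[(q[:,1]>=y)&(q[:,1]<y+15)]
    if len(b)>20: print(y+7.5,len(b),np.median(b,0).round(1))
for n in ("scene","side"):
    Wn=cloud(n,np.load(f"pics/{n}2.npz")["d"]); q=Wn[(Wn[...,2]>100)&(Wn[...,2]<130)&(abs(Wn[...,0]-587)<25)&(Wn[...,1]>-110)&(Wn[...,1]<60)]
    print(n)
    for y in range(-85,60,15):
        b=q[(q[:,1]>=y)&(q[:,1]<y+15)]
        if len(b)>5: print(y+7.5,len(b),np.median(b,0).round(1))
    Wn=Wn.reshape(-1,3); q=Wn[(abs(Wn[:,2]-70)<5)&(abs(Wn[:,0]-587)<70)&(Wn[:,1]>0)&(Wn[:,1]<60)]; print("apron z",np.median(q[:,2]),q.min(0),q.max(0))
E
```

```text
-77.5 692 [583.2 -77.4 118.8]
-62.5 716 [583.8 -62.3 117.5]
-47.5 777 [584.7 -47.4 116.4]
-32.5 802 [585.6 -32.5 115.2]
-17.5 831 [586.3 -17.4 114. ]
-2.5 364 [586.5  -6.9 113.1]
scene
-62.5 28 [585.2 -60.1 117.9]
-47.5 48 [588.6 -47.2 116.8]
-32.5 43 [589.6 -32.6 115.7]
-17.5 41 [589.9 -17.6 114.5]
-2.5 41 [590.2  -2.6 113.5]
12.5 22 [591.1   8.9 112.6]
apron z 70.72406214757814 [534.37526814  11.73298658  65.12714988] [646.50829628  59.92155111  74.15811923]
side
-77.5 35 [587.  -77.2 119.1]
-62.5 34 [587.9 -62.3 117.3]
-47.5 33 [588.5 -47.4 117.1]
-32.5 32 [588.1 -32.9 116. ]
-17.5 30 [588.9 -17.2 115.4]
-2.5 30 [589.8  -3.1 113.6]
12.5 18 [589.3   9.2 113.3]
apron z 70.71677353522466 [531.59145621  11.58167324  65.02721241] [647.5195154   56.84620411  74.90610916]
```

The side view shows the gauge held level with its nose at (425,355), just in front of the apron. Depth confirms it is level and aligned with the press centre line. Next I move over the apron and lower.

arm_command([
  [10,[0.25,0,0],0],
  [10,[0.25,0,0],0],
  [10,[0,0,0.3],0],
  [10,[0,0,0.25],0],
  [10,[0,0,0.12],0],
  [10,[0,0,0.06],0],
  [10,[0,0,0],0],
  [10,[0,0,0],0],
])

```text
t: 6.25
ee_pos: [584.5, -104.7, 86.8]
tcp_rot: [0.0, 0.726, 0.688, 0.0]
force: [0.5, 0.6, 0.1]
gripper_width: 21.7
gripper_force: 40.0
```

arm_command([
  [10,[0,0,0.02],0],
  [10,[0,0,0.02],0],
  [10,[0,0,0],0],
  [10,[0,0,0],0],
])

```text
t: 6.65
ee_pos: [584.4, -104.3, 84.8]
tcp_rot: [0.0, 0.725, 0.688, 0.0]
force: [-0.5, 0.6, -1.2]
gripper_width: 21.8
gripper_force: 40.0
```

arm_command([
  [10,[0,0,0.01],0],
  [10,[0,0,0],0],
  [10,[0,0,0],0],
])

```text
t: 6.95
ee_pos: [584.3, -104.3, 84.1]
tcp_rot: [-0.0, 0.725, 0.688, -0.0]
force: [-1.0, 0.4, -1.7]
gripper_width: 21.8
gripper_force: 40.0
```

arm_command([
  [10,[0,0,0.01],0],
  [10,[0,0,0],0],
  [10,[0,0,0],0],
])

```text
t: 7.25
ee_pos: [584.3, -104.3, 83.6]
tcp_rot: [-0.0, 0.725, 0.688, -0.0]
force: [-0.7, -0.6, -1.5]
gripper_width: 21.5
gripper_force: 40.0
```

arm_command([
  [10,[0,0,0.01],0],
  [10,[0,0,0],0],
  [10,[0,0,0],0],
])

```text
t: 7.55
ee_pos: [584.4, -104.3, 83.2]
tcp_rot: [0.0, 0.725, 0.688, 0.0]
force: [-0.1, -0.7, -1.4]
gripper_width: 21.8
gripper_force: 40.0
```

```bash
python3 - <<'E'
from h import *
p,d=vision.camera("side"); c=p[190:290,230:350,::-1]; cv2.imwrite("pics/s3.png",cv2.resize(c,(720,600),interpolation=cv2.INTER_CUBIC))
s=bot.read_state(); print(s["t"],s["ee_pos"],s["force"],s["ft_torque"])
E
```

```text
7.6 [ 584.38261669 -104.33129389   83.19667218] [ 0.69317114 -0.12395682 -0.47971933] [ 0.0021859   0.01449046 -0.01255165]
```

View pics/s3.png

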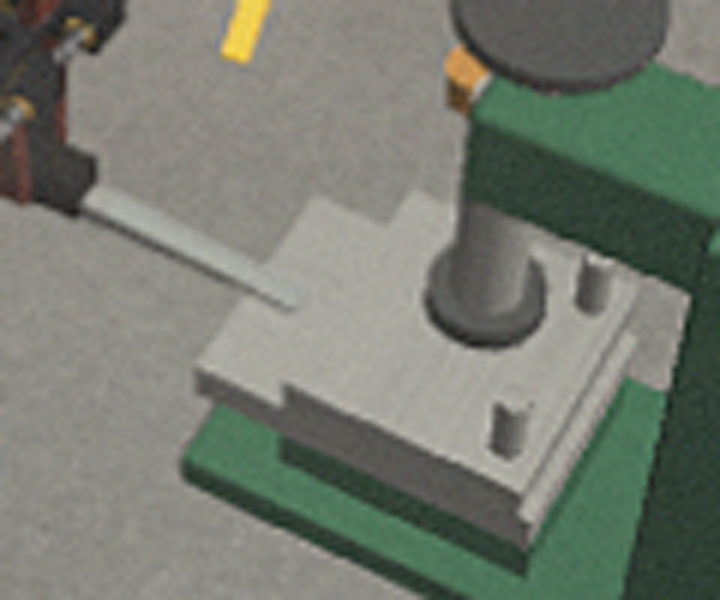

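The nose, at crop (295,305), is over the apron in front of the lip and close to contact. I lower a little more to feel the plate.

arm_command([
  [10,[0,0,0.01],0],
  [10,[0,0,0],0],
  [10,[0,0,0],0],
])

```text
t: 7.9
ee_pos: [584.4, -104.3, 82.8]
tcp_rot: [0.0, 0.725, 0.688, 0.0]
force: [-0.7, -0.9, 0.4]
gripper_width: 22.0
gripper_force: 40.0
```

arm_command([
  [10,[0,0,0.01],0],
  [10,[0,0,0],0],
  [10,[0,0,0],0],
])

```text
t: 8.2
ee_pos: [584.5, -104.4, 82.4]
tcp_rot: [0.0, 0.725, 0.688, 0.0]
force: [-0.9, -1.4, 2.7]
gripper_width: 21.9
gripper_force: 40.0
```

arm_command([
  [10,[0,0,0.01],0],
  [10,[0,0,0],0],
  [10,[0,0,0],0],
])

```text
t: 8.5
ee_pos: [584.4, -104.5, 81.7]
tcp_rot: [0.0, 0.725, 0.688, 0.0]
force: [-1.4, -2.0, 3.5]
gripper_width: 21.7
gripper_force: 40.0
```

arm_command([
  [10,[0,0,-0.01],0],
  [10,[0.1,0,0],0],
  [10,[0.1,0,0],0],
  [10,[0.1,0,0],0],
  [10,[0.1,0,0],0],
  [10,[0.1,0,0],0],
  [10,[0,0,0],0],
  [10,[0,0,0],0],
])

```text
t: 9.3
ee_pos: [585.9, -77.9, 82.1]
tcp_rot: [-0.0, 0.725, 0.689, 0.001]
force: [-0.5, 2.3, 1.9]
gripper_width: 21.5
gripper_force: 40.0
```

arm_command([
  [10,[0.1,0,0],0],
  [10,[0.1,0,0],0],
  [10,[0.1,0,0],0],
  [10,[0.1,0,0],0],
  [10,[0,0,0],0],
  [10,[0,0,0],0],
])

```text
t: 9.9
ee_pos: [587.0, -58.3, 82.3]
tcp_rot: [-0.0, 0.725, 0.689, 0.001]
force: [0.4, -0.3, 4.7]
gripper_width: 21.9
gripper_force: 40.0
```

```bash
python3 - <<'E'
from h import *
p,d=vision.camera("side"); c=p[190:290,230:350,::-1]; cv2.imwrite("pics/s4.png",cv2.resize(c,(720,600),interpolation=cv2.INTER_CUBIC))
s=bot.read_state(); print(s["t"],s["ee_pos"],s["force"],s["ft_torque"])
W=cloud("side",d); q=W[(W[...,2]>65)&(W[...,2]<95)&(W[...,1]>-60)&(W[...,1]<8)&(abs(W[...,0]-586)<20)]
for y in range(-60,10,10):
    b=q[(q[:,1]>=y)&(q[:,1]<y+10)]
    if len(b)>5: print(np.median(b,0).round(1))
E
```

```text
9.95 [586.98809467 -58.34110577  82.25556475] [0.18118612 0.61214801 3.65004624] [ 0.53607789 -0.17098869 -0.00357138]
[589.3 -53.8  91.3]
[596.8 -46.4  90. ]
[597.3 -35.5  91. ]
[590.7 -25.2  84.9]
[594.1 -14.9  80. ]
[590.4  -5.1  79.7]
[592.    4.3  78.7]
```

View pics/s4.png

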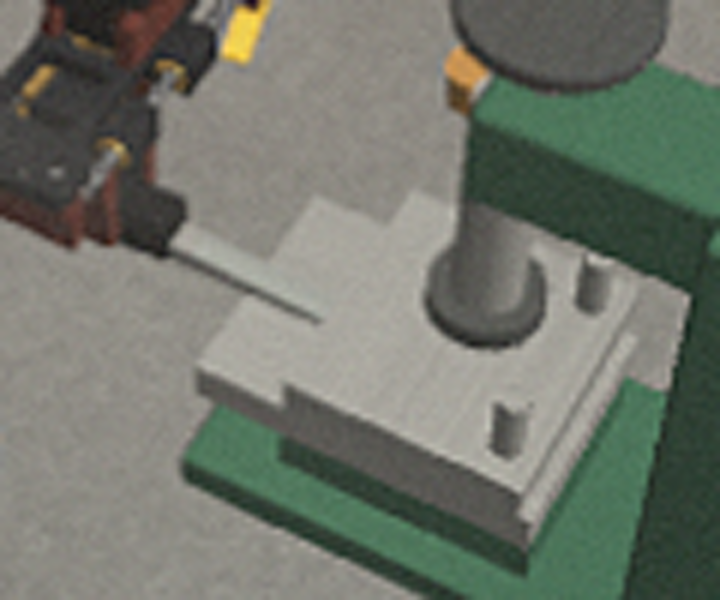

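The blade is now under the upper plate, entering the lip at crop (322,320). I advance in small steps and watch the drag (force y goes negative).

arm_command([
  [10,[0.04,0,0],0],
  [10,[0.04,0,0],0],
  [10,[0.04,0,0],0],
  [10,[0,0,0],0],
  [10,[0,0,0],0],
])

```text
t: 10.45
ee_pos: [587.1, -54.4, 82.4]
tcp_rot: [0.0, 0.726, 0.688, -0.0]
force: [-0.8, -2.9, 6.7]
gripper_width: 21.7
gripper_force: 40.0
```

arm_command([
  [10,[0.04,0,0],0],
  [10,[0.04,0,0],0],
  [10,[0.04,0,0],0],
  [10,[0,0,0],0],
  [10,[0,0,0],0],
])

```text
t: 10.95
ee_pos: [587.5, -48.6, 82.5]
tcp_rot: [0.001, 0.726, 0.688, -0.0]
force: [-0.2, -3.5, 5.6]
gripper_width: 21.9
gripper_force: 40.0
```

arm_command([
  [10,[0.04,0,0],0],
  [10,[0.04,0,0],0],
  [10,[0,0,0],0],
  [10,[0,0,0],0],
])

```text
t: 11.35
ee_pos: [587.8, -44.7, 82.5]
tcp_rot: [0.001, 0.726, 0.688, -0.0]
force: [0.7, -4.0, 7.8]
gripper_width: 21.8
gripper_force: 40.0
```

arm_command([
  [10,[0,0,-0.008],0],
  [10,[0.04,0,0],0],
  [10,[0.04,0,0],0],
  [10,[0,0,0],0],
  [10,[0,0,0],0],
])

```text
t: 11.85
ee_pos: [587.8, -39.7, 82.7]
tcp_rot: [0.0, 0.725, 0.688, -0.0]
force: [0.2, -3.8, 5.0]
gripper_width: 21.8
gripper_force: 40.0
```

arm_command([
  [10,[0.04,0,0],0],
  [10,[0.04,0,0],0],
  [10,[0,0,0],0],
  [10,[0,0,0],0],
])

```text
t: 12.25
ee_pos: [588.0, -35.8, 82.7]
tcp_rot: [0.0, 0.725, 0.688, -0.0]
force: [-0.6, -1.8, 5.7]
gripper_width: 21.9
gripper_force: 40.0
```

arm_command([
  [10,[0.04,0,0],0],
  [10,[0.04,0,0],0],
  [10,[0,0,0],0],
  [10,[0,0,0],0],
])

```text
t: 12.65
ee_pos: [588.3, -31.9, 82.8]
tcp_rot: [0.0, 0.725, 0.688, -0.0]
force: [0.2, -3.6, 6.5]
gripper_width: 21.8
gripper_force: 40.0
```

arm_command([
  [10,[0,0,-0.006],0],
  [10,[0.04,0,0],0],
  [10,[0.04,0,0],0],
  [10,[0,0,0],0],
  [10,[0,0,0],0],
])

```text
t: 13.15
ee_pos: [588.3, -27.2, 82.9]
tcp_rot: [0.0, 0.725, 0.688, -0.0]
force: [0.6, -3.0, 5.8]
gripper_width: 21.7
gripper_force: 40.0
```

arm_command([
  [10,[0.04,0,0],0],
  [10,[0.04,0,0],0],
  [10,[0,0,0],0],
  [10,[0,0,0],0],
])

```text
t: 13.55
ee_pos: [588.5, -23.3, 82.9]
tcp_rot: [0.0, 0.725, 0.688, -0.0]
force: [-0.5, -3.4, 5.3]
gripper_width: 21.4
gripper_force: 40.0
```

arm_command([
  [10,[0.04,0,0],0],
  [10,[0.04,0,0],0],
  [10,[0,0,0],0],
  [10,[0,0,0],0],
])

```text
t: 13.95
ee_pos: [588.8, -19.4, 82.9]
tcp_rot: [0.0, 0.725, 0.688, -0.0]
force: [0.3, -3.0, 5.1]
gripper_width: 21.8
gripper_force: 40.0
```

arm_command([
  [10,[0.04,0,0],0],
  [10,[0.04,0,0],0],
  [10,[0,0,0],0],
  [10,[0,0,0],0],
])

```text
t: 14.35
ee_pos: [589.0, -15.4, 83.0]
tcp_rot: [0.0, 0.725, 0.688, -0.0]
force: [-0.1, -2.5, 5.4]
gripper_width: 21.4
gripper_force: 40.0
```

arm_command([
  [10,[0.04,0,0],0],
  [10,[0.04,0,0],0],
  [10,[0,0,0],0],
  [10,[0,0,0],0],
])

```text
t: 14.75
ee_pos: [589.2, -11.6, 83.0]
tcp_rot: [0.0, 0.725, 0.688, -0.0]
force: [-0.6, -4.2, 5.9]
gripper_width: 22.0
gripper_force: 40.0
```

arm_command([
  [10,[0.04,0,0],0],
  [10,[0.04,0,0],0],
  [10,[0,0,0],0],
  [10,[0,0,0],0],
])

```text
t: 15.15
ee_pos: [589.4, -8.9, 83.1]
tcp_rot: [0.001, 0.726, 0.688, -0.001]
force: [-0.5, -5.7, 6.8]
gripper_width: 21.7
gripper_force: 40.0
```

Travel is now lagging the command and the drag has begun, so I go on in 2 mm steps.

arm_command([
  [10,[0.04,0,0],0],
  [10,[0,0,0],0],
  [10,[0,0,0],0],
  [10,[0,0,0],0],
])

```text
t: 15.55
ee_pos: [589.5, -7.9, 83.2]
tcp_rot: [0.001, 0.726, 0.688, -0.001]
force: [-0.6, -7.7, 8.0]
gripper_width: 21.4
gripper_force: 40.0
```

arm_command([
  [10,[0.04,0,0],0],
  [10,[0,0,0],0],
  [10,[0,0,0],0],
  [10,[0,0,0],0],
])

```text
t: 15.95
ee_pos: [589.5, -7.1, 83.2]
tcp_rot: [0.001, 0.726, 0.688, -0.001]
force: [-1.0, -11.2, 8.1]
gripper_width: 21.6
gripper_force: 40.0
```

arm_command([
  [10,[0.04,0,0],0],
  [10,[0,0,0],0],
  [10,[0,0,0],0],
  [10,[0,0,0],0],
])

```text
t: 16.35
ee_pos: [589.5, -6.6, 83.2]
tcp_rot: [0.002, 0.727, 0.687, -0.002]
force: [-0.6, -13.5, 9.4]
gripper_width: 21.7
gripper_force: 40.0
```

arm_command([
  [10,[0.025,0,0],0],
  [10,[0,0,0],0],
  [10,[0,0,0],0],
  [10,[0,0,0],0],
  [10,[0,0,0],0],
  [10,[0,0,0],0],
])

```text
t: 16.95
ee_pos: [589.5, -6.4, 83.2]
tcp_rot: [0.002, 0.727, 0.687, -0.002]
force: [-1.1, -14.7, 8.9]
gripper_width: 22.0
gripper_force: 40.0
```

```bash
python3 - <<'E'
from h import *
F=[]
for k in range(6):
    p,d=vision.camera("side" if k else "wrist"); s=bot.read_state(); F.append(s["force"])
    if k==0: w=p
print(np.mean(F,0),np.std(F,0),s["ee_pos"],s["tcp_rot"],s["ft_torque"],s["t"],s["gripper_width"])
a=cv2.resize(w[:,:,::-1],(400,300)); b=cv2.resize(p[170:290,190:350,::-1],(400,300)); cv2.imwrite("pics/f.png",cv2.hconcat([a,b]))
E
```

```text
[ -1.53243859 -15.437149     9.00620472] [0.61224089 0.5552887  0.34310777] [589.51685963  -6.39122667  83.21938613] [ 0.002147    0.72682941  0.6868107  -0.00233636] [-3.32601397  0.24635776  0.09267948] 17.25 21.95828603964846
```

View pics/f.png

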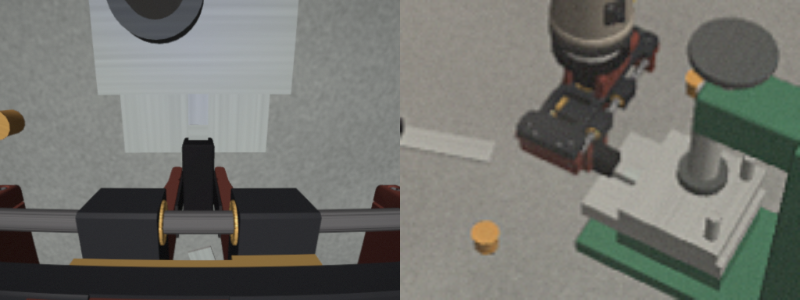

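The gauge is straight and centred on the apron, with the handle front at (198,140) in the left half still clear of the lip. The drag is steady at about 15 N, so I hand in.

```bash
python3 -c "
from station import bot
print(bot.close_job())"
```

```text
the job is handed in; nothing more can be done
None
```

The taper gauge is lying flat and straight between the press plates, dragging steadily at about 15 N, still held by its handle; the job was handed in at about 17 s.

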